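# Set a push nut on a label reel's spindle with the setting tube

### The arm

A 6-joint arm with a two-finger parallel gripper is mounted at the origin on the work surface. World frame = base frame: x ahead of the robot, y to its left, z up, the work surface at z = 0. Lengths are in m, angles in degrees, forces in N, time in s.
With the tool pointing down it reaches from about 0.425 to 0.95 m from the base axis. Payload 3.5 kg.
Tool frame: the origin (TCP) lies at the very end of the fingers, on their centre line; the grasp point (between the pads) lies 19 mm behind it (ctrl.grip_point_offset is the distance from the TCP to the grasp point, in m); z points along the fingers, y is the line along which they close (so a half turn about z gives the same grasp; the last joint's range is limited). The gripper opens to 85 mm and grips with 20 to 120 N. Pads are 22 mm wide; open, the fingers measure 114 mm over their backs; the gripper's body (76 mm by 85 mm) begins 54 mm behind the grasp point. The pads swing forward as they close: fully open they stand 13 mm farther back than shut.
Start: joints at [-77.464, 16.404, 90.338, -0, 73.258, -8.594], TCP at [0.243, -0.63, 0.231] pointing down, gripper open.
Joint ranges: [-158.93, 158.93], [-51.34, 127.21], [12.03, 142.37], [-87.48, 267.48], [13.55, 161.25], [-162.69, 162.69]. Speed limits (degrees/s): [159.86, 159.86, 180, 180, 180, 180].

### API

Orientations are given as a 3x3 rotation matrix whose columns are the frame's x, y, z axes.
In Python, from plant import ctrl gives the robot as it stands. The module is installed in compiled form; this text tells all that it offers.
- The arm moves only by the tool carry_out, never from a script. Its argument "motion" is a list of rows, each a list of 4 numbers: the shift along the tool's x, y, z in mm, then the turn about the tool's z in degrees. A call has 1 to 20 rows; each row shifts and turns the commanded pose from where the row before left it, along the tool's axes as they then stand; what a row does not reach is not made up. A row lasts 1/10 s, in which the tool goes at most 50 mm and 8.59 degrees, less where a joint would pass 70% of its speed; a pose out of reach is approached as far as the arm can. A call is refused whole if a number of a shift passes 50 or a number of a turn 8.59, either way. A call with a gripper value outside its range is refused whole. "hand" is the opening, from 0 (shut) to 1 (fully open), set as the call begins (left out, the last holds). The fingers move at their own pace and stop on an object; "force" is the grip in N (left out, the last holds). Time passes only in rows, so rows that do not move let the fingers close. It gives the time, the measured TCP pose, the force, the opening and the grip force at its end, in the units of the state.
- ctrl.sense(): the state, without advancing time (a new reading comes with each control period).
- ctrl.capture(name): name is "side" or "top" or "wrist"; returns (picture, depth): 420x560x3 uint8, blue, green, red; 420x560 float32, m along the optical axis (not along the pixel's ray), 0 where there is no reading.
- ctrl.camera_params(name): a dict with "intrinsics" (3x3 intrinsics, pixels), "T" (4x4, takes a point from camera to world coordinates). Camera axes: x right, y up, looking along -z (the intrinsics and any distortion apply to the point x, -y, -z); pixel columns grow to the right and rows downward; lengths in m; the calibration is good to about 2 mm. A picture is of the moment at which its call begins: read the wrist's pose just before it. camera_params takes no time and is no camera call; for the wrist camera it gives the pose at the moment of the call.
- ctrl.job_done(): hands the job in; it is judged then, once.
The state is a dict: "t": time; "joint_pos": joint angles; "dq": joint speeds; "joint_torque": joint torques, N m; "tcp_pos": TCP position; "tool_rot": TCP orientation; "force": force on the tool from outside, world axes, zero at the start; "wrist_torque": the same for the moment, N m; "gripper_width": finger opening in m; "gripper_force": force on a finger pad.
Only numpy, scipy, OpenCV 4.12 (cv2) and the standard library are available. Lean on these libraries where they do the work, as an engineer would, in place of code of your own. Each camera call takes 0.05 s, during which the arm holds its last target. There are 200 camera calls.

### The job

A toothed push nut has been started by hand on the spindle of the reel stand, above the label reel. Take the setting tube, put it over the spindle and push the nut straight down until it has pressed the floating reel firmly onto the stiff brake pad beneath and keeps it clamped there; push only with the tube, feel for the force and stop soon after it rises steeply, because leaning on it crushes the card core. Then stand the tube upright on the bench beside the stand and leave the other things where they are.

Things in the scene. Friction and masses are not known exactly. Their poses are not given: they have to be found in the camera images.
- spindle_top (a point): top end of the fixed reel stand's upright steel spindle, on its axis, 115 mm above the bench. The spindle is a plain 12 mm rod whose last 8.5 mm taper to 7.4 mm. Grey base plate, 14 mm high, reaching 55 mm to -x, 135 mm to +x and 55 mm to either side in y of the axis, in this point's axes; a guide roller with brackets 42 mm high lies 105 mm to +x.
- nut_top (a point): centre of the upper face of the toothed steel push nut on the spindle: a ring 40 mm in diameter, 4 mm thick, its thin teeth (1 to 3 mm above the face) reaching in to the rod. 7 to 13 mm of spindle stand above this face at the start. It slides along the spindle against a steady drag of about 9 N, up or down, and holds a clamping force no larger than that.
- reel_mid (a point): centre (half-way up) of the label reel on the spindle, 45 mm high: paper roll, 56 mm diameter, on a card core, 40 mm outside, 17 mm bore. It floats on a weak lift ring (1 to 3 N felt) and sinks 1.5 to 6.5 mm, not measured for you, until the core meets the stiff sprung brake pad (12 N/mm, 4 mm of travel). More than 16 N from the nut (25 N on the tube, with the drag) crushes the core; tight is over 5 N left after letting go.
- setter_mid (a point): centre (half-way up) of the loose setting tube standing upright on the bench, 86 mm high, z up, 0.2 kg: steel tube 30 mm in diameter for the lower 50 mm, its bore 17 mm wide, 50 mm deep and open at the foot; above it a round wooden grip 22 mm in diameter and 36 mm long with a 4 mm step round its foot. So the foot is 43 mm below this point, the step 7 mm above it and the top 43 mm above it.
- cork: bystander: wine cork lying down, 24 x 45 mm; origin at its underside
- marker: bystander: black marker pen lying down, 15 x 120 mm
- tape_roll: bystander: amber packing-tape roll lying flat, outer diameter 100, 48 high
- empty_core: bystander: bare card core standing up, outer diameter 40, 45 high (not the tube)
- plain_washer: bystander: flat steel washer, outer diameter 38, 4 thick (not the nut)
- glue_jar: bystander: closed jar, diameter 48, 60 high
- tape_gun: bystander: red tape gun with blue handle, about 180 x 60 x 85 mm
Things that resemble listed ones, but are neither listed nor needed, are in the scene too. Of the things that look like the part that bears setter_mid, the middle-sized one is meant.

How it is judged (in metres and radians):
On the way, in this order (a step that is already met when the one before it is completed fails the run):
1. the setting tube is over the spindle (horizontal distance between setter_mid and spindle_top below 0.008 m and z of setter_mid in the frame of spindle_top below 0.043 m and angle between setter_mid's own z axis and vertical below 0.1 rad), for 0.1 s.
2. the tube presses the nut and reel down onto the brake pad (contact force between setter and nut above 4 N and contact force between nut and reel above 5 N), for 0.05 s.
At the end, for the whole second after the job is handed in: The nut, untouched, clamps the reel with more than 5 N, the reel is still on the spindle (axis within 6 mm), and the setting tube stands upright (tilt under 0.1 rad) and still on the bench (its centre below 48 mm), more than 70 mm from the spindle (contact force between nut and reel above 5 N and horizontal distance between reel_mid and spindle_top below 0.006 m and angle between setter_mid's own z axis and vertical below 0.1 rad and height (world z) of setter_mid below 0.048 m and horizontal distance between setter_mid and spindle_top above 0.07 m and linear speed of setter below 0.01 m/s).
It fails at once if the nut pressed the card core with more than 16 N (crushed) (contact force between nut and reel above 16 N).
It fails at once if the nut was pushed with the fingers instead of the tube (contact force between the fingers and nut above 2 N).
It fails at once if a bystander was moved by more than 30 mm (distance of any of cork, marker, tape_roll, empty_core, plain_washer, glue_jar, tape_gun from where it was at the start of the episode above 0.03 m).
It also fails if it takes over 58 s, if anything falls off the work surface, if the arm or the gripper's body presses on something with over 40 N, if the wrist force passes 120 N, or if a joint passes its speed limit or range.

## Working session

There is one attempt and no reset: what is moved stays moved. The work goes in short steps, Python scripts to look and compute and a tool call to move; the robot and the scene stay as the last step left them, time stands still between calls to the robot, and variables do not carry over. Pictures are saved under pics/ and viewed, at most 10 in all, crops included, and the job is handed in when it is done.

Besides the shell and the picture viewer there is one more tool, called after "Request:" in YAML: its name, and indented under it one key for each argument. carry_out: Moves the arm, as the interface text tells. Its arguments: {"type":"object","properties":{"motion":{"type":"array"},"hand":{"type":"number"},"force":{"type":"number"}},"required":["motion"]}

```bash
mkdir -p pics; cat > h.py <<'E'
import numpy as np,cv2
from plant import ctrl
def cap(n,f):
    P=ctrl.camera_params(n); im,d=ctrl.capture(n); cv2.imwrite(f'pics/{f}.png',im); np.savez(f'pics/{f}.npz',im=im,d=d,K=P['intrinsics'],T=P['T']); return im,d,P
def load(f):
    z=np.load(f'pics/{f}.npz'); return z['im'],z['d'],z['K'],z['T']
def cloud(d,K,T):
    v,u=np.mgrid[:d.shape[0],:d.shape[1]]
    p=np.stack([(u-K[0,2])/K[0,0]*d,-(v-K[1,2])/K[1,1]*d,-d],-1)
    return p@T[:3,:3].T+T[:3,3]
def ray(u,v,z,K,T):
    r=T[:3,:3]@np.array([(u-K[0,2])/K[0,0],-(v-K[1,2])/K[1,1],-1]); o=T[:3,3]
    return o+r*(z-o[2])/r[2]
E
python3 - <<'E'
from h import *
a=cap('top','top0');b=cap('side','side0')
for n in('top','side'):
    print(ctrl.camera_params(n))
s=ctrl.sense();print(s['t'],s['tool_rot'],s['gripper_width'])
E
```

```text
{'intrinsics': array([[510.54397855,   0.        , 278.88490236],
       [  0.        , 510.54397855, 203.25030404],
       [  0.        ,   0.        ,   1.        ]]), 'T': array([[ 0.01159317,  0.98416774, -0.17685998,  0.30665233],
       [-0.99984821,  0.01371001,  0.01075167,  0.05690434],
       [ 0.0130062 ,  0.17670848,  0.9841773 ,  1.18223248],
       [ 0.        ,  0.        ,  0.        ,  1.        ]])}
{'intrinsics': array([[460.42299493,   0.        , 281.84225985],
       [  0.        , 460.42299493, 212.92939247],
       [  0.        ,   0.        ,   1.        ]]), 'T': array([[-0.80108913,  0.35954344, -0.47852349,  0.05196319],
       [-0.59825422, -0.50589762,  0.62141732,  0.66295798],
       [-0.01865737,  0.78408935,  0.62036746,  0.69514127],
       [ 0.        ,  0.        ,  0.        ,  1.        ]])}
0.1 [[ 9.32758677e-01  3.60501069e-01 -4.78971279e-04]
 [ 3.60501256e-01 -9.32756377e-01  2.09423555e-03]
 [ 3.08210642e-04 -2.12608613e-03 -9.99997692e-01]] 0.0858150520890405
```

View pics/top0.png

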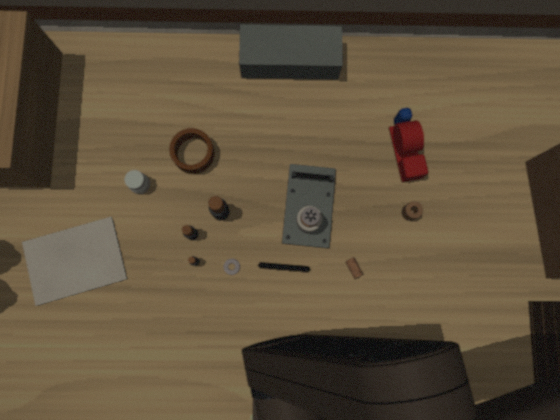

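View pics/side0.png

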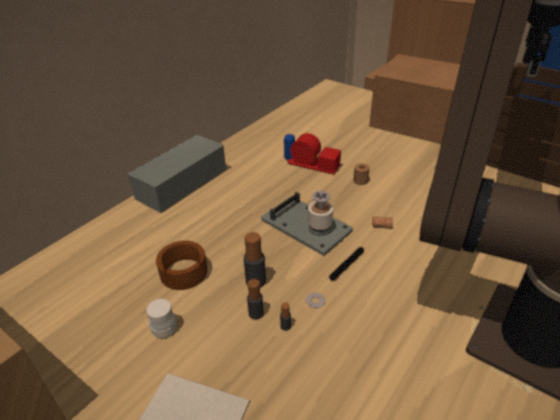

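The top view shows three tube look-alikes: large (218,207), middle (190,232) and small (195,261). The stand's nut and spindle are at (310,217), and the roller bracket is at (313,177). The side view shows the same three, with the middle tube at (255,300) and the spindle at (320,198). I'll measure them with depth.

```bash
python3 - <<'E'
from h import *
for f,rois in(('top0',{'mid':(178,205,222,246),'small':(186,203,254,270),'big':(205,232,192,222),'sp':(292,328,200,234),'plate':(275,345,160,255)}),('side0',{'mid':(244,268,276,324),'sp':(300,345,185,245)})):
    im,d,K,T=load(f);c=cloud(d,K,T)
    for k,(a,b,e,g) in rois.items():
        p=c[e:g,a:b].reshape(-1,3); p=p[(d[e:g,a:b]>0).ravel()]
        z=p[:,2]; print(f,k,'zmax',z.max().round(4))
        for lo,hi in((.006,.02),(.02,.05),(.05,.08),(.08,.1),(.1,.13)):
            q=p[(z>lo)&(z<hi)]
            if len(q)>3: print('  ',lo,hi,len(q),q.mean(0).round(4),q.min(0).round(4),q.max(0).round(4))
E
```

```text
top0 mid zmax 0.0905
   0.006 0.02 16 [0.4395 0.2356 0.0118] [0.4289 0.2254 0.006 ] [0.4686 0.2477 0.0197]
   0.02 0.05 58 [0.4388 0.2381 0.0405] [0.4284 0.2307 0.0202] [0.4561 0.2575 0.0499]
   0.05 0.08 43 [0.4387 0.2403 0.0597] [0.4308 0.2324 0.0504] [0.4579 0.2543 0.0788]
   0.08 0.1 81 [0.4434 0.2455 0.0849] [0.4337 0.2358 0.08  ] [0.4534 0.2563 0.0905]
top0 small zmax 0.0641
   0.006 0.02 9 [0.3791 0.2278 0.0133] [0.3717 0.2262 0.0064] [0.387  0.2312 0.0191]
   0.02 0.05 37 [0.3783 0.2319 0.0346] [0.3704 0.2258 0.0221] [0.3905 0.244  0.0495]
   0.05 0.08 41 [0.3798 0.2356 0.0589] [0.3731 0.2292 0.0524] [0.3864 0.2419 0.0641]
top0 big zmax 0.1272
   0.006 0.02 13 [0.4815 0.1773 0.0135] [0.4758 0.16   0.0072] [0.4979 0.1956 0.0189]
   0.02 0.05 42 [0.4823 0.1722 0.0338] [0.475  0.1599 0.0203] [0.5087 0.1976 0.0496]
   0.05 0.08 127 [0.4879 0.1752 0.0682] [0.4759 0.1601 0.0503] [0.5148 0.2009 0.0792]
   0.08 0.1 27 [0.4872 0.1759 0.0903] [0.4815 0.1656 0.0801] [0.5054 0.194  0.0998]
   0.1 0.13 186 [0.4952 0.18   0.1209] [0.4812 0.1655 0.1005] [0.5112 0.1955 0.1272]
top0 sp zmax 0
[... 921 characters left out ...]
0.4283 0.1737 0.0201] [0.5082 0.2595 0.0499]
   0.05 0.08 157 [0.4384 0.2498 0.0629] [0.4303 0.2344 0.0501] [0.4536 0.2588 0.0798]
   0.08 0.1 109 [0.4422 0.2462 0.0856] [0.4321 0.2351 0.0801] [0.4539 0.2557 0.0895]
side0 sp zmax 0.1168
   0.006 0.02 907 [ 0.4704 -0.0186  0.0147] [ 0.4167 -0.084   0.0062] [0.5687 0.0342 0.0198]
   0.02 0.05 225 [ 0.4645 -0.0062  0.0345] [ 0.4456 -0.0364  0.02  ] [0.4988 0.0062 0.05  ]
   0.05 0.08 476 [ 0.4674 -0.0125  0.0702] [ 0.4457 -0.0498  0.0501] [0.5009 0.006  0.0798]
   0.08 0.1 28 [ 0.4711 -0.0185  0.0868] [ 0.4587 -0.0224  0.0801] [ 0.4772 -0.0071  0.0943]
   0.1 0.13 174 [ 0.4725 -0.0204  0.1091] [ 0.4552 -0.0441  0.1036] [ 0.4931 -0.0033  0.1168]
```

Request:
carry_out:
  motion:
    - [27.2, -30.3, 0, 0]
    - [27.2, -30.3, 0, 0]
    - [27.2, -30.3, 0, 0]
    - [27.2, -30.3, 0, 0]
    - [27.2, -30.3, 0, 0]
    - [27.2, -30.3, 0, 0]
    - [27.2, -30.3, 0, 0]
    - [27.2, -30.3, 0, 0]
    - [27.2, -30.3, 0, 0]
    - [27.2, -30.3, 0, 0]
    - [27.2, -30.3, 0, 0]
    - [27.2, -30.3, 0, 0]
    - [27.2, -30.3, 0, 0]
    - [27.2, -30.3, 0, 0]
    - [27.2, -30.3, 0, 0]
    - [27.2, -30.3, 0, 0]
    - [0, 0, 0, 0]
    - [0, 0, 0, 0]
  hand: 0.6
  force: 90

```text
t: 1.9
tcp_pos: [0.4743, -0.0197, 0.2308]
tool_rot: [[0.932, 0.363, -0.001], [0.363, -0.932, -0.0], [-0.001, -0.0, -1.0]]
force: [0.7, -1.1, -0.2]
gripper_width: 0.0512
gripper_force: 0.0
```

```bash
python3 - <<'E'
from h import *
s=ctrl.sense();print(s['t'],s['tcp_pos'],s['tool_rot'].round(4) if hasattr(s['tool_rot'],'round') else s['tool_rot'],s['joint_pos'],s['gripper_width'],s['force'])
im,d,P=cap('wrist','w1');print(P)
c=cloud(d,P['intrinsics'],P['T']);z=c[...,2]
for lo,hi in((.098,.108),(.111,.13)):
    m=(z>lo)&(z<hi)&(d>0)&(np.hypot(c[...,0]-.474,c[...,1]+.021)<.035)
    q=c[m]; print(len(q),q.mean(0),q.min(0),q.max(0))
E
```

```text
1.9 [ 0.4742813  -0.01966277  0.23083243] [[ 9.319e-01  3.628e-01 -1.100e-03]
 [ 3.628e-01 -9.319e-01 -2.000e-04]
 [-1.100e-03 -3.000e-04 -1.000e+00]] [-1.46329691e+01 -9.59171272e+00  1.17641835e+02 -2.63700532e-02
  7.20100483e+01  5.41009784e+01] 0.051197275958645726 [ 0.74698197 -1.09454387 -0.17201994]
{'intrinsics': array([[340.52270451,   0.        , 280.2583967 ],
       [  0.        , 340.52270451, 212.44250453],
       [  0.        ,   0.        ,   1.        ]]), 'T': array([[ 3.63968869e-01,  8.82266447e-01,  2.98550797e-01,
         5.49944941e-01],
       [-9.31411098e-01,  3.44823369e-01,  1.16491251e-01,
         1.04589897e-02],
       [-1.70969817e-04, -3.20472714e-01,  9.47257732e-01,
         3.72813700e-01],
       [ 0.00000000e+00,  0.00000000e+00,  0.00000000e+00,
         1.00000000e+00]])}
1144 [ 0.47378026 -0.02330168  0.10696515] [ 0.4536498 -0.0435532  0.0992816] [ 0.49256258 -0.00415371  0.10799904]
100 [ 0.47351066 -0.0236094   0.11389372] [ 0.46929541 -0.03005184  0.11104814] [ 0.47882749 -0.01818183  0.11674216]
```

View pics/w1.png

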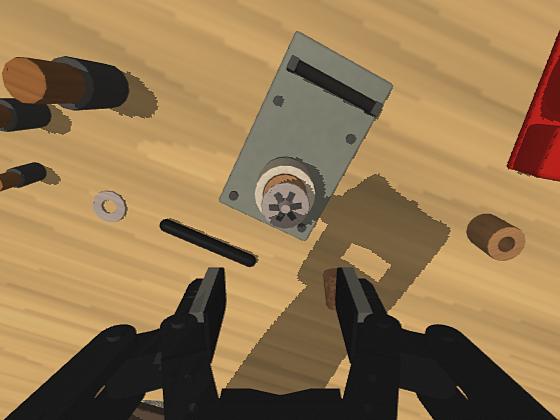

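The wrist view shows the spindle and nut at (287,205), directly below the TCP. The tubes are at the left edge. Next I'll turn and go over the middle tube.

Request:
carry_out:
  motion:
    - [0, 0, 0, 8.4]
    - [0, 0, 0, 8.4]
    - [0, 0, 0, 8.4]
    - [0, 0, 0, 8.4]
    - [0, 0, 0, 8.4]
    - [-17.7, -33.9, 0, 0]
    - [-17.7, -33.9, 0, 0]
    - [-17.7, -33.9, 0, 0]
    - [-17.7, -33.9, 0, 0]
    - [-17.7, -33.9, 0, 0]
    - [-17.7, -33.9, 0, 0]
    - [-17.7, -33.9, 0, 0]
    - [0, 0, 0, 0]
    - [0, 0, 0, 0]
    - [0, 0, 0, 0]

```text
t: 3.45
tcp_pos: [0.4437, 0.2438, 0.2312]
tool_rot: [[0.934, -0.358, -0.0], [-0.358, -0.934, -0.001], [-0.0, 0.001, -1.0]]
force: [0.8, -0.6, -0.2]
gripper_width: 0.0514
gripper_force: 0.0
```

```bash
python3 - <<'E'
from h import *
s=ctrl.sense();R=np.array(s['tool_rot']);t=np.array(s['tcp_pos']);print(s['t'],t,R.round(4),s['joint_pos'],s['gripper_width'])
im,d,P=cap('wrist','w2')
c=cloud(d,P['intrinsics'],P['T']);z=c[...,2]
m=(z>.08)&(z<.093)&(d>0)&(np.hypot(c[...,0]-.4435,c[...,1]-.246)<.025)
q=c[m]; print(len(q),q.mean(0),q.min(0),q.max(0))
# fit circle to top face contour, cast rays at z=.086
mm=m.astype(np.uint8);cs,_=cv2.findContours(mm,0,1);k=max(cs,key=cv2.contourArea)
pts=np.array([ray(u,v,.086,P['intrinsics'],P['T'])[:2] for u,v in k[:,0]],np.float32)
(cx,cy),r=cv2.minEnclosingCircle(pts*1000);print(cx,cy,r)
print('tool delta',R.T@(np.array([cx/1e3,cy/1e3,.054])-t)*1000)
E
```

```text
3.45 [0.44366968 0.24383867 0.23115382] [[ 9.336e-01 -3.583e-01 -2.000e-04]
 [-3.583e-01 -9.336e-01 -6.000e-04]
 [-0.000e+00  7.000e-04 -1.000e+00]] [ 1.73114023e+01 -5.20786658e+00  1.13689187e+02 -3.08534218e-02
  7.15424897e+01  1.28314531e+02] 0.05144863080475076
467 [0.44352028 0.24293736 0.08517339] [0.43214133 0.23255226 0.0801042 ] [0.45357987 0.25362885 0.08733379]
443.56732177734375 242.83338928222656 11.038046836853027
tool delta [  0.26626135   0.85859152 177.15442071]
```

View pics/w2.png

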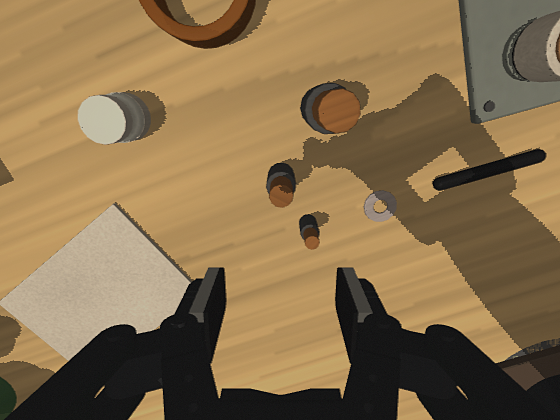

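The wrist view confirms the middle tube at (281,192), centred under the gripper. I'll descend and grip.

Request:
carry_out:
  motion:
    - [0, 0, 30, 0]
    - [0, 0, 30, 0]
    - [0, 0, 30, 0]
    - [0, 0, 30, 0]
    - [0, 0, 25, 0]
    - [0, 0, 15, 0]
    - [0, 0, 10, 0]
    - [0, 0, 7, 0]
    - [0, 0, 0, 0]
    - [0, 0, 0, 0]
    - [0, 0, 0, 0]

```text
t: 4.6
tcp_pos: [0.4441, 0.2456, 0.0554]
tool_rot: [[0.934, -0.356, 0.002], [-0.356, -0.934, 0.001], [0.002, -0.001, -1.0]]
force: [-0.7, -0.6, 0.2]
gripper_width: 0.051
gripper_force: 0.0
```

Request:
carry_out:
  motion:
    - [0, 0, 0, 0]
    - [0, 0, 0, 0]
    - [0, 0, 0, 0]
    - [0, 0, 0, 0]
    - [0, 0, 0, 0]
    - [0, 0, 0, 0]
    - [0, 0, 0, 0]
    - [0, 0, 0, 0]
    - [0, 0, 0, 0]
    - [0, 0, 0, 0]
  hand: 0
  force: 90

```text
t: 5.6
tcp_pos: [0.4437, 0.2455, 0.055]
tool_rot: [[0.934, -0.356, 0.001], [-0.356, -0.934, 0.0], [0.001, -0.0, -1.0]]
force: [-1.3, -2.1, 5.9]
gripper_width: 0.0199
gripper_force: 88.0
```

Request:
carry_out:
  motion:
    - [0, 0, -15, 0]
    - [0, 0, -30, 0]
    - [0, 0, -35, 0]
    - [0, 0, -35, 0]
    - [0, 0, -35, 0]
    - [17.5, 34, 0, 0]
    - [17.5, 34, 0, 0]
    - [17.5, 34, 0, 0]
    - [17.5, 34, 0, 0]
    - [17.5, 34, 0, 0]
    - [17.5, 34, 0, 0]
    - [17.9, 34.2, 0, 0]
    - [0, 0, 0, 0]
    - [0, 0, 0, 0]
    - [0, 0, 0, 0]
    - [0, 0, 0, 0]

```text
t: 7.2
tcp_pos: [0.4729, -0.0198, 0.2038]
tool_rot: [[0.935, -0.355, -0.001], [-0.355, -0.935, 0.001], [-0.001, -0.0, -1.0]]
force: [-0.2, -0.0, -1.9]
gripper_width: 0.0199
gripper_force: 88.5
```

```bash
python3 - <<'E'
from h import *
s=ctrl.sense();R=np.array(s['tool_rot']);print(s['t'],s['tcp_pos'],s['force'],s['gripper_width'])
im,d,P=cap('wrist','w3');a=cap('side','side3');b=cap('top','top3')
cv2.imwrite('pics/w3s.png',np.hstack([im[60:400,180:400],cv2.resize(a[0][90:260,240:400],None,fx=2,fy=2)]))
print(P['T'][:3,3])
for n,(im,d,P) in(('side',a),('wrist',(im,d,P))):
    c=cloud(d,P['intrinsics'],P['T']);z=c[...,2]
    for lo,hi in((.098,.108),(.111,.119),(.14,.155),(.155,.17),(.17,.195)):
        m=(z>lo)&(z<hi)&(d>0)&(np.hypot(c[...,0]-.474,c[...,1]+.021)<.03)
        q=c[m]
        if len(q): print(n,lo,len(q),q.mean(0).round(4),q.min(0).round(4),q.max(0).round(4))
E
```

```text
7.2 [ 0.47292013 -0.01976875  0.20382894] [-0.20613851 -0.01610318 -1.93415526] 0.019880108194098068
[ 0.54878693 -0.04876235  0.34583292]
side 0.098 59 [ 0.4721 -0.0196  0.107 ] [ 0.4556 -0.0423  0.1033] [ 0.4937 -0.0044  0.1079]
side 0.111 26 [ 0.4734 -0.0212  0.113 ] [ 0.4652 -0.0293  0.1111] [ 0.4841 -0.01    0.1173]
side 0.14 26 [ 0.4682 -0.0104  0.1527] [ 0.4596 -0.0236  0.1499] [ 0.4831 -0.0046  0.1549]
side 0.155 83 [ 0.4679 -0.0107  0.1622] [ 0.4589 -0.0239  0.1551] [ 0.4825 -0.0043  0.1695]
side 0.17 153 [ 0.4682 -0.0106  0.1828] [ 0.4579 -0.0272  0.1705] [ 0.4848 -0.0024  0.1947]
wrist 0.098 997 [ 0.4789 -0.0268  0.107 ] [ 0.4566 -0.0436  0.1034] [ 0.4925 -0.0043  0.108 ]
wrist 0.111 65 [ 0.4754 -0.0246  0.1132] [ 0.4713 -0.0281  0.111 ] [ 0.4804 -0.0192  0.1155]
wrist 0.14 129 [ 0.4833 -0.0256  0.1522] [ 0.4693 -0.0357  0.1487] [ 0.4872 -0.0096  0.155 ]
wrist 0.155 410 [ 0.4836 -0.0255  0.1629] [ 0.4689 -0.0356  0.155 ] [ 0.4874 -0.0094  0.17  ]
wrist 0.17 933 [ 0.4836 -0.0251  0.1833] [ 0.4687 -0.0355  0.1701] [ 0.4877 -0.009   0.195 ]
```

View pics/w3s.png

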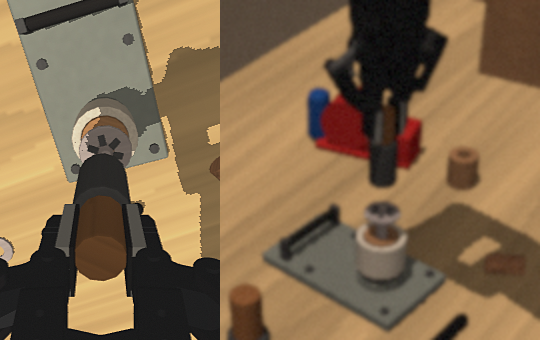

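The wrist crop shows the tube held upright, with its foot just short of the nut (100,150). The side crop shows the foot (382,180) above the nut (382,215). I'll fit circles of known radius to get the offset.

```bash
python3 - <<'E'
from h import *
from scipy.optimize import least_squares
R=np.array(ctrl.sense()['tool_rot'])
def fit(q,r): return least_squares(lambda p:np.hypot(q[:,0]-p[0],q[:,1]-p[1])-r,q[:,:2].mean(0)+[0,0],loss='soft_l1',f_scale=.001)
for n in('side3','w3'):
    im,d,K,T=load(n);c=cloud(d,K,T);z=c[...,2]; cam=T[:2,3]
    near=(d>0)&(np.hypot(c[...,0]-.474,c[...,1]+.021)<.035)
    for lo,hi in((.152,.17),(.17,.192)):
        q=c[near&(z>lo)&(z<hi)]; dr=(cam-[.474,-.021]);dr/=np.linalg.norm(dr)
        f=least_squares(lambda p:np.hypot(q[:,0]-p[0],q[:,1]-p[1])-.015,q[:,:2].mean(0)-dr*.01,loss='soft_l1',f_scale=.001)
        print(n,'tube',lo,f.x.round(4),f.cost)
    t=f.x
    m=(near&(z>.1025)&(z<.1095)).astype(np.uint8)
    k=max(cv2.findContours(m,0,1)[0],key=cv2.contourArea)[:,0]
    pts=np.array([ray(u,v,.106,K,T)[:2] for u,v in k])
    # drop points shadowed by the tube: keep far ones
    f=least_squares(lambda p:np.hypot(pts[:,0]-p[0],pts[:,1]-p[1])-.020,[.474,-.022],loss='cauchy',f_scale=.0007)
    print(n,'nut',f.x.round(4),'need world',(f.x-t)*1000,'tool',R[:2,:2].T@(f.x-t)*1000)
    q=c[near&(z>.1115)&(z<.119)];print('sp',q.mean(0))
E
```

```text
side3 tube 0.152 [ 0.4746 -0.021 ] 4.128241063543078e-05
side3 tube 0.17 [ 0.4745 -0.0205] 6.854361253867873e-05
side3 nut [ 0.4751 -0.024 ] need world [ 0.58097995 -3.51554846] tool [1.79011272 3.0809276 ]
sp [ 0.47378677 -0.02202193  0.11341795]
w3 tube 0.152 [ 0.472  -0.0208] 9.276668380962146e-06
w3 tube 0.17 [ 0.4721 -0.0205] 2.147930640846344e-05
w3 nut [ 0.4722 -0.0236] need world [ 0.09742247 -3.1136848 ] tool [1.19545882 2.87669989]
sp [ 0.47494288 -0.02475885  0.11361545]
```

Request:
carry_out:
  motion:
    - [1.1, 2.1, 10, 0]
    - [0, 0, 10, 0]
    - [0, 0, 8, 0]
    - [0, 0, 2, 0]
    - [0, 0, 2, 0]
    - [0, 0, 2, 0]
    - [0, 0, 1, 0]
    - [0, 0, 1, 0]
    - [0, 0, 0, 0]
    - [0, 0, 0, 0]
    - [0, 0, 0, 0]

```text
t: 8.45
tcp_pos: [0.4737, -0.0234, 0.1685]
tool_rot: [[0.934, -0.356, 0.0], [-0.356, -0.934, -0.0], [0.0, -0.0, -1.0]]
force: [-0.6, -0.9, -1.7]
gripper_width: 0.02
gripper_force: 88.5
```

Request:
carry_out:
  motion:
    - [0, 0, 1, 0]
    - [0, 0, 1, 0]
    - [0, 0, 1, 0]
    - [0, 0, 1, 0]
    - [0, 0, 1, 0]
    - [0, 0, 0, 0]
    - [0, 0, 0, 0]
    - [0, 0, 0, 0]

```text
t: 9.25
tcp_pos: [0.4736, -0.0233, 0.1634]
tool_rot: [[0.934, -0.356, 0.0], [-0.356, -0.934, -0.0], [0.0, -0.0, -1.0]]
force: [-0.1, 0.5, -2.3]
gripper_width: 0.0197
gripper_force: 88.5
```

Request:
carry_out:
  motion:
    - [0, 0, 0.7, 0]
    - [0, 0, 0.7, 0]
    - [0, 0, 0.6, 0]
    - [0, 0, 0, 0]
    - [0, 0, 0, 0]

```text
t: 9.75
tcp_pos: [0.474, -0.0235, 0.1628]
tool_rot: [[0.934, -0.356, 0.001], [-0.356, -0.934, -0.0], [0.001, 0.0, -1.0]]
force: [-2.4, -0.8, 5.2]
gripper_width: 0.0197
gripper_force: 89.0
```

Request:
carry_out:
  motion:
    - [0, 0, 0.5, 0]
    - [0, 0, 0.5, 0]
    - [0, 0, 0, 0]
    - [0, 0, 0, 0]

```text
t: 10.15
tcp_pos: [0.4741, -0.0235, 0.1621]
tool_rot: [[0.934, -0.356, 0.001], [-0.356, -0.934, -0.0], [0.001, 0.0, -1.0]]
force: [-3.0, 1.1, 7.0]
gripper_width: 0.0195
gripper_force: 89.1
```

Request:
carry_out:
  motion:
    - [0, 0, 0.5, 0]
    - [0, 0, 0.5, 0]
    - [0, 0, 0, 0]
    - [0, 0, 0, 0]

```text
t: 10.55
tcp_pos: [0.4741, -0.0235, 0.1611]
tool_rot: [[0.934, -0.356, 0.001], [-0.356, -0.934, -0.0], [0.001, 0.0, -1.0]]
force: [-2.6, 0.2, 6.0]
gripper_width: 0.0199
gripper_force: 89.1
```

Request:
carry_out:
  motion:
    - [0, 0, 0.4, 0]
    - [0, 0, 0.4, 0]
    - [0, 0, 0, 0]
    - [0, 0, 0, 0]

```text
t: 10.95
tcp_pos: [0.4741, -0.0235, 0.1603]
tool_rot: [[0.934, -0.356, 0.001], [-0.356, -0.934, -0.0], [0.001, 0.0, -1.0]]
force: [-3.5, 0.4, 7.0]
gripper_width: 0.0197
gripper_force: 89.1
```

Request:
carry_out:
  motion:
    - [0, 0, 0.4, 0]
    - [0, 0, 0.4, 0]
    - [0, 0, 0, 0]
    - [0, 0, 0, 0]

```text
t: 11.35
tcp_pos: [0.4741, -0.0235, 0.1595]
tool_rot: [[0.934, -0.356, 0.001], [-0.356, -0.934, -0.0], [0.001, 0.0, -1.0]]
force: [-1.9, 0.1, 5.8]
gripper_width: 0.0193
gripper_force: 89.1
```

Request:
carry_out:
  motion:
    - [0, 0, 0.3, 0]
    - [0, 0, 0.3, 0]
    - [0, 0, 0, 0]
    - [0, 0, 0, 0]

```text
t: 11.75
tcp_pos: [0.4741, -0.0235, 0.1589]
tool_rot: [[0.934, -0.356, 0.001], [-0.356, -0.934, -0.0], [0.001, 0.0, -1.0]]
force: [-2.7, 1.1, 6.1]
gripper_width: 0.0197
gripper_force: 89.1
```

```bash
python3 - <<'E'
from h import *
for n in('top0','side0','w1'):
    im,d,K,T=load(n);c=cloud(d,K,T);z=c[...,2]
    m=(d>0)&(np.hypot(c[...,0]-.4738,c[...,1]+.0225)<.032)
    print(n,np.histogram(z[m],bins=np.arange(.05,.122,.003)))
E
```

```text
top0 (array([  3,   3,   4,   8,   4,   6,  22,  85,  98,  25,   1,   0,   0,
         0,   0,   0,   1,  17,  91, 113,  34,   8,   1]), array([0.05 , 0.053, 0.056, 0.059, 0.062, 0.065, 0.068, 0.071, 0.074,
       0.077, 0.08 , 0.083, 0.086, 0.089, 0.092, 0.095, 0.098, 0.101,
       0.104, 0.107, 0.11 , 0.113, 0.116, 0.119]))
side0 (array([ 28,  20,  28,  28,  26,  23,  28,  38, 157, 100,   8,   4,   5,
         8,   3,   0,   0,   2,  25, 106,  31,   8,   2]), array([0.05 , 0.053, 0.056, 0.059, 0.062, 0.065, 0.068, 0.071, 0.074,
       0.077, 0.08 , 0.083, 0.086, 0.089, 0.092, 0.095, 0.098, 0.101,
       0.104, 0.107, 0.11 , 0.113, 0.116, 0.119]))
w1 (array([  23,   31,   24,   26,   34,   24,   38,  323,  856,   47,    0,
          0,    0,    0,    0,    0,    1,    3,  520, 1015,  110,   72,
          2]), array([0.05 , 0.053, 0.056, 0.059, 0.062, 0.065, 0.068, 0.071, 0.074,
       0.077, 0.08 , 0.083, 0.086, 0.089, 0.092, 0.095, 0.098, 0.101,
       0.104, 0.107, 0.11 , 0.113, 0.116, 0.119]))
```

The nut started about 27 mm above the reel top (≈0.075 m), so this plateau is only the drag. About 24 mm of gap remains, so I'll push 19 mm faster and then feel my way.

Request:
carry_out:
  motion:
    - [0, 0, 1, 0]
    - [0, 0, 1, 0]
    - [0, 0, 1, 0]
    - [0, 0, 1, 0]
    - [0, 0, 1, 0]
    - [0, 0, 1, 0]
    - [0, 0, 1, 0]
    - [0, 0, 1, 0]
    - [0, 0, 1, 0]
    - [0, 0, 1, 0]
    - [0, 0, 0, 0]
    - [0, 0, 0, 0]

```text
t: 12.95
tcp_pos: [0.4741, -0.0235, 0.1487]
tool_rot: [[0.934, -0.356, 0.001], [-0.356, -0.934, -0.0], [0.001, 0.0, -1.0]]
force: [-2.7, 1.1, 5.5]
gripper_width: 0.0199
gripper_force: 89.1
```

Request:
carry_out:
  motion:
    - [0, 0, 1, 0]
    - [0, 0, 1, 0]
    - [0, 0, 1, 0]
    - [0, 0, 1, 0]
    - [0, 0, 1, 0]
    - [0, 0, 1, 0]
    - [0, 0, 1, 0]
    - [0, 0, 1, 0]
    - [0, 0, 1, 0]
    - [0, 0, 0, 0]
    - [0, 0, 0, 0]

```text
t: 14.05
tcp_pos: [0.4741, -0.0235, 0.1397]
tool_rot: [[0.934, -0.356, 0.001], [-0.356, -0.934, -0.0], [0.001, 0.0, -1.0]]
force: [-2.9, 0.4, 5.4]
gripper_width: 0.02
gripper_force: 89.1
```

Request:
carry_out:
  motion:
    - [0, 0, 1, 0]
    - [0, 0, 1, 0]
    - [0, 0, 1, 0]
    - [0, 0, 0, 0]
    - [0, 0, 0, 0]

```text
t: 14.55
tcp_pos: [0.4741, -0.0235, 0.1367]
tool_rot: [[0.934, -0.356, 0.001], [-0.356, -0.934, -0.0], [0.001, 0.0, -1.0]]
force: [-3.1, -0.1, 5.2]
gripper_width: 0.0199
gripper_force: 89.2
```

Request:
carry_out:
  motion:
    - [0, 0, 0.6, 0]
    - [0, 0, 0.6, 0]
    - [0, 0, 0, 0]
    - [0, 0, 0, 0]

```text
t: 14.95
tcp_pos: [0.4742, -0.0235, 0.1357]
tool_rot: [[0.934, -0.356, 0.001], [-0.356, -0.934, -0.0], [0.001, 0.0, -1.0]]
force: [-2.8, 0.9, 6.2]
gripper_width: 0.0197
gripper_force: 89.2
```

Request:
carry_out:
  motion:
    - [0, 0, 0.5, 0]
    - [0, 0, 0.5, 0]
    - [0, 0, 0, 0]
    - [0, 0, 0, 0]

```text
t: 15.35
tcp_pos: [0.4742, -0.0235, 0.1348]
tool_rot: [[0.934, -0.356, 0.001], [-0.356, -0.934, -0.0], [0.001, 0.0, -1.0]]
force: [-4.1, -0.2, 6.4]
gripper_width: 0.0201
gripper_force: 89.2
```

Request:
carry_out:
  motion:
    - [0, 0, 0.4, 0]
    - [0, 0, 0.4, 0]
    - [0, 0, 0, 0]
    - [0, 0, 0, 0]

```text
t: 15.75
tcp_pos: [0.4742, -0.0235, 0.134]
tool_rot: [[0.934, -0.356, 0.001], [-0.356, -0.934, -0.0], [0.001, 0.0, -1.0]]
force: [-3.2, -0.3, 7.7]
gripper_width: 0.02
gripper_force: 89.2
```

Request:
carry_out:
  motion:
    - [0, 0, 0.3, 0]
    - [0, 0, 0.3, 0]
    - [0, 0, 0, 0]
    - [0, 0, 0, 0]

```text
t: 16.15
tcp_pos: [0.4742, -0.0235, 0.1336]
tool_rot: [[0.934, -0.356, 0.001], [-0.356, -0.934, -0.0], [0.001, 0.0, -1.0]]
force: [-2.7, 0.2, 8.0]
gripper_width: 0.0197
gripper_force: 89.3
```

Request:
carry_out:
  motion:
    - [0, 0, 0.3, 0]
    - [0, 0, 0.3, 0]
    - [0, 0, 0, 0]
    - [0, 0, 0, 0]

```text
t: 16.55
tcp_pos: [0.4743, -0.0236, 0.1333]
tool_rot: [[0.935, -0.356, 0.001], [-0.356, -0.935, -0.0], [0.001, 0.0, -1.0]]
force: [-4.2, 0.8, 9.2]
gripper_width: 0.0196
gripper_force: 89.5
```

Request:
carry_out:
  motion:
    - [0, 0, 0.3, 0]
    - [0, 0, 0, 0]
    - [0, 0, 0, 0]

```text
t: 16.85
tcp_pos: [0.4744, -0.0236, 0.1333]
tool_rot: [[0.935, -0.356, 0.001], [-0.356, -0.935, -0.001], [0.001, 0.0, -1.0]]
force: [-4.8, 0.5, 10.3]
gripper_width: 0.0196
gripper_force: 89.6
```

Request:
carry_out:
  motion:
    - [0, 0, 0.4, 0]
    - [0, 0, 0, 0]
    - [0, 0, 0, 0]

```text
t: 17.15
tcp_pos: [0.4744, -0.0236, 0.1331]
tool_rot: [[0.935, -0.356, 0.001], [-0.356, -0.935, -0.001], [0.001, 0.0, -1.0]]
force: [-5.5, 0.2, 12.1]
gripper_width: 0.0198
gripper_force: 89.8
```

Request:
carry_out:
  motion:
    - [0, 0, 0.4, 0]
    - [0, 0, 0, 0]
    - [0, 0, 0, 0]

```text
t: 17.45
tcp_pos: [0.4745, -0.0236, 0.133]
tool_rot: [[0.935, -0.356, 0.001], [-0.356, -0.935, -0.001], [0.001, 0.0, -1.0]]
force: [-4.8, -0.0, 12.7]
gripper_width: 0.0198
gripper_force: 89.9
```

Request:
carry_out:
  motion:
    - [0, 0, 0.4, 0]
    - [0, 0, 0, 0]
    - [0, 0, 0, 0]

```text
t: 17.75
tcp_pos: [0.4745, -0.0237, 0.1329]
tool_rot: [[0.935, -0.356, 0.001], [-0.356, -0.935, -0.001], [0.001, 0.0, -1.0]]
force: [-6.6, 0.9, 14.1]
gripper_width: 0.0195
gripper_force: 90.0
```

Request:
carry_out:
  motion:
    - [0, 0, 0.4, 0]
    - [0, 0, 0, 0]
    - [0, 0, 0, 0]

```text
t: 18.05
tcp_pos: [0.4746, -0.0237, 0.1328]
tool_rot: [[0.935, -0.356, 0.001], [-0.356, -0.935, -0.001], [0.001, 0.0, -1.0]]
force: [-6.7, 0.9, 15.8]
gripper_width: 0.02
gripper_force: 90.2
```

Request:
carry_out:
  motion:
    - [0, 0, 0.4, 0]
    - [0, 0, 0, 0]
    - [0, 0, 0, 0]

```text
t: 18.35
tcp_pos: [0.4747, -0.0237, 0.1327]
tool_rot: [[0.935, -0.356, 0.001], [-0.356, -0.935, -0.001], [0.001, 0.0, -1.0]]
force: [-6.4, 0.7, 18.4]
gripper_width: 0.0197
gripper_force: 90.3
```

Request:
carry_out:
  motion:
    - [0, 0, -1.5, 0]
    - [0, 0, -2, 0]
    - [0, 0, -4, 0]
    - [0, 0, -8, 0]
    - [0, 0, -12, 0]
    - [0, 0, -15, 0]
    - [0, 0, -15, 0]
    - [0, 0, -15, 0]
    - [0, 0, -10, 0]
    - [0, 0, 0, 0]
    - [0, 0, 0, 0]
    - [0, 0, 0, 0]

```text
t: 19.55
tcp_pos: [0.473, -0.0232, 0.2101]
tool_rot: [[0.934, -0.356, -0.002], [-0.356, -0.934, 0.0], [-0.002, 0.0, -1.0]]
force: [-0.8, 0.2, -2.2]
gripper_width: 0.0197
gripper_force: 89.2
```

```bash
python3 - <<'E'
from h import *
s=ctrl.sense();print(s['t'],s['tcp_pos'],s['force'])
im,d,P=cap('side','side5');c=cloud(d,P['intrinsics'],P['T'])
m=(d>0)&(np.hypot(c[...,0]-.4738,c[...,1]+.0225)<.032)
print(np.histogram(c[...,2][m],bins=np.arange(.05,.2,.004)))
cv2.imwrite('pics/s5.png',cv2.resize(im[90:270,230:410],None,fx=3,fy=3))
E
```

```text
19.55 [ 0.47295424 -0.02319061  0.21012506] [-0.76679188  0.16443644 -2.21298934]
(array([ 32,  34,  36,  31,  42, 131,  55, 100,  11,   5,   9,   8,   7,
        10,  10,  10,   7,   0,   0,   0,   0,   0,   0,   0,   0,   0,
         9,  21,  22,  26,  19,  26,  24,  24,  26,  24,  24]), array([0.05 , 0.054, 0.058, 0.062, 0.066, 0.07 , 0.074, 0.078, 0.082,
       0.086, 0.09 , 0.094, 0.098, 0.102, 0.106, 0.11 , 0.114, 0.118,
       0.122, 0.126, 0.13 , 0.134, 0.138, 0.142, 0.146, 0.15 , 0.154,
       0.158, 0.162, 0.166, 0.17 , 0.174, 0.178, 0.182, 0.186, 0.19 ,
       0.194, 0.198]))
```

View pics/s5.png

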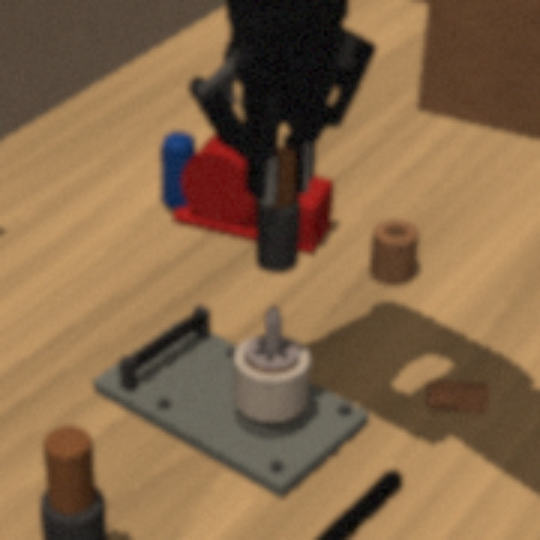

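The side crop shows the nut seated on the reel at (272,350), with the tube clear above it. Next I'll place the tube at about (0.465, 0.09).

Request:
carry_out:
  motion:
    - [-16.3, -34.4, 0, 0]
    - [-16.3, -34.4, 0, 0]
    - [-16.3, -34.4, 0, 0]
    - [0, 0, 0, 0]
    - [0, 0, 30, 0]
    - [0, 0, 30, 0]
    - [0, 0, 30, 0]
    - [0, 0, 30, 0]
    - [0, 0, 20, 0]
    - [0, 0, 8, 0]
    - [0, 0, 3, 0]
    - [0, 0, 0, 0]
    - [0, 0, 0, 0]
    - [0, 0, 0, 0]

```text
t: 21.0
tcp_pos: [0.4657, 0.0905, 0.0614]
tool_rot: [[0.934, -0.356, 0.003], [-0.356, -0.934, -0.0], [0.003, -0.001, -1.0]]
force: [-0.4, -0.6, -2.2]
gripper_width: 0.0195
gripper_force: 89.0
```

Request:
carry_out:
  motion:
    - [0, 0, 1, 0]
    - [0, 0, 1, 0]
    - [0, 0, 0.5, 0]
    - [0, 0, 0, 0]
    - [0, 0, 0, 0]

```text
t: 21.5
tcp_pos: [0.4646, 0.0905, 0.0576]
tool_rot: [[0.934, -0.356, -0.0], [-0.356, -0.934, 0.0], [-0.0, -0.0, -1.0]]
force: [0.5, -0.4, -2.3]
gripper_width: 0.0196
gripper_force: 89.0
```

Request:
carry_out:
  motion:
    - [0, 0, 1, 0]
    - [0, 0, 1, 0]
    - [0, 0, 0, 0]
    - [0, 0, 0, 0]

```text
t: 21.9
tcp_pos: [0.4646, 0.0905, 0.0556]
tool_rot: [[0.934, -0.356, -0.0], [-0.356, -0.934, 0.0], [-0.0, 0.0, -1.0]]
force: [0.2, -0.3, -2.0]
gripper_width: 0.0199
gripper_force: 89.0
```

Request:
carry_out:
  motion:
    - [0, 0, 0.6, 0]
    - [0, 0, 0.4, 0]
    - [0, 0, 0, 0]
    - [0, 0, 0, 0]

```text
t: 22.3
tcp_pos: [0.4649, 0.0905, 0.0551]
tool_rot: [[0.934, -0.356, 0.0], [-0.356, -0.934, -0.0], [0.0, 0.0, -1.0]]
force: [-1.2, 0.1, 1.4]
gripper_width: 0.0199
gripper_force: 89.1
```

On the bench. I'll release it and rise.

Request:
carry_out:
  motion:
    - [0, 0, 0, 0]
    - [0, 0, 0, 0]
    - [0, 0, 0, 0]
    - [0, 0, 0, 0]
    - [0, 0, 0, 0]
    - [0, 0, 0, 0]
    - [0, 0, 0, 0]
    - [0, 0, 0, 0]
  hand: 0.5

```text
t: 23.1
tcp_pos: [0.4647, 0.0905, 0.0546]
tool_rot: [[0.934, -0.356, 0.0], [-0.356, -0.934, 0.0], [0.0, -0.0, -1.0]]
force: [0.0, 0.6, 0.1]
gripper_width: 0.0421
gripper_force: 0.0
```

Request:
carry_out:
  motion:
    - [0, 0, -5, 0]
    - [0, 0, -10, 0]
    - [0, 0, -15, 0]
    - [0, 0, -20, 0]
    - [0, 0, -25, 0]
    - [0, 0, -25, 0]
    - [0, 0, -25, 0]
    - [0, 0, -25, 0]
    - [0, 0, 0, 0]
    - [0, 0, 0, 0]
    - [0, 0, 0, 0]

```text
t: 24.2
tcp_pos: [0.4637, 0.0905, 0.2034]
tool_rot: [[0.934, -0.356, -0.002], [-0.356, -0.934, 0.0], [-0.002, 0.001, -1.0]]
force: [-0.6, 0.5, 1.5]
gripper_width: 0.0428
gripper_force: 0.0
```

```bash
python3 - <<'E'
from h import *
s=ctrl.sense();print(s['t'],s['tcp_pos'],s['gripper_width'])
im,d,P=cap('side','side6');cv2.imwrite('pics/s6.png',im)
E
```

```text
24.2 [0.4637486  0.09049813 0.20338469] 0.042789707722820196
```

View pics/s6.png

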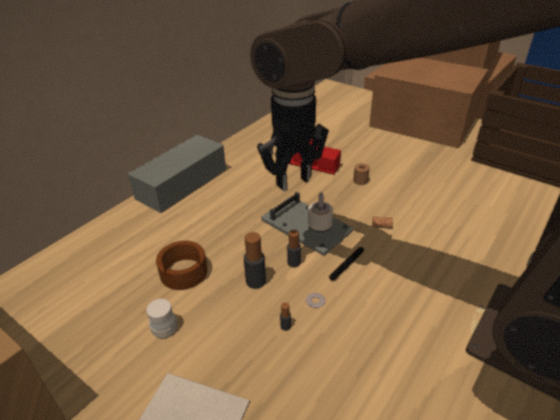

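The side view shows the tube standing upright at (294,248) beside the stand, the nut down on the reel at (320,210), and the other things in place. I'll hand it in.

```bash
python3 -c "
from plant import ctrl
print(ctrl.job_done())"
```

```text
the job is handed in; nothing more can be done
None
```

The job is handed in, verdict not shown: I pressed the nut onto the reel with the tube (my estimate is about 12 N on the core, under the 16 N limit), it was still seated after I lifted the tube off, and the tube stands upright about 11 cm from the spindle.

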